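Wedge a carved stone panel off its front blocks

TASK

Lift the handled wooden wedge up and off its hook, set it flat on the bench in front of the stone panel with its thin end towards the panel, and push it in under the middle of the panel's front edge, between the two front blocks, until that edge has just come off both blocks: about 2 to 5 mm of daylight, no more. Leave the panel against its rear stop, touch it only with the wedge, and do not disturb the other things on the bench. Finish while still holding the wedge in place: do not let go of it.

Things in the scene. Friction and masses are not known exactly. Their poses are not given: they have to be found in the camera images.
- wedge: Levelling wedge of pale wood, 0.28 kg (varies), 40 mm wide (y). Origin: centre of its flat underside, below the handle and centre of mass; x to the thin end, z up. 30 mm thick from x = -31 to +20 mm, then the top slopes straight down to 12 mm thick at x = +105 mm; steel cap 44 mm wide, x = -40 to -31 mm. It starts hanging level, underside 50 mm above the bench, its x along the stand's -y.
- wedge_grip (a point): Centre of the wedge's wooden grip, x = 0, y = 0, z = 87 mm of the wedge. The grip is 40 mm long (x), 16 mm thick (y), from z = 66 to 108 mm, on two steel uprights 7 mm long (x), 16 mm thick (y), at x = -16.5 and +16.5 mm, from z = 30 to 66 mm.
- wedge_eye (a point): Point x = 0, y = 0, z = 61 mm of the wedge, in the eye under the grip: an opening between the uprights 26 mm wide (x) and 36 mm tall (z = 30 to 66 mm), open along y. While it hangs, the peg passes through the eye, its axis at this point, and the grip's underside rests on it.
- wedge_tip (a point): Middle of the lower edge of the wedge's thin end (x = 105, y = 0, z = 0 mm of the wedge).
- stand: Hook stand fixed to the bench. Origin: on the bench below where the wedge hangs; z up. Dark wooden foot, x = -50 to +80 mm, 90 mm wide, 14 mm thick; an upright at x = +58 mm, 16 x 30 mm, up to z = 128 mm. From it the steel peg points to the stand's -x. To take the wedge off, raise it more than 7 and less than 26 mm and draw it along the stand's -x by 60 mm or more.
- peg (a point): Point x = 0, y = 0, z = 111 mm of the stand, on the axis of the peg where the handle hangs. The peg is round, 10 mm across, its top at z = 116 mm; its upturned tip, x = -40 to -30 mm of the stand, reaches z = 123 mm, 7 mm above the peg.
- bed: Setting bed fixed to the bench. Origin: on the bench in its middle; x from the front (robot side) to the rear stop. Two wooden front blocks 30 x 30 x 20 mm tall at x = -55, y = +73 and -73 mm, 116 mm free between them (bare bench, on which the wedge slides); rear bar 30 x 180 x 20 mm tall at x = +60 mm; behind it a stop 36 mm tall, its face at x = +76 mm.
- slab: Stone panel, dark grey-green, 150 (x) by 180 (y) by 20 mm thick, a raised disc 124 mm across, 6 mm high on top; 1.25 kg (varies), loose. Origin: centre of its underside. It starts on the bed's blocks and bar, underside 20 mm above the bench, axes along the bed's, rear face 1 mm from the stop, front edge at x = -75 mm of the bed.
- slab_front_left (a point): Lower front corner of the panel at x = -75, y = +90, z = 0 mm of the panel; 20 mm above the bench at the start.
- slab_front_right (a point): Lower front corner of the panel at x = -75, y = -90, z = 0 mm of the panel; 20 mm above the bench at the start.
- jar: Bystander: closed grey jar, 80 mm across, 120 mm tall; origin at the centre of its foot.
- offcut: Bystander: stone offcut 60 x 45 x 35 mm; origin at the centre of its underside.
- hammer: Bystander: hammer 240 mm long lying on the bench, head to its +x.
- chisel: Bystander: steel chisel 170 mm long lying along its x, 16 mm thick.
- brush: Bystander: hand brush 190 mm long lying along its x.
- pencil: Bystander: carpenter's pencil 150 x 11 x 8 mm lying along its x.
- batten: Bystander: plain wooden batten 90 x 35 x 16 mm lying flat.
Mind the look-alikes: they are no part of the job. Of the things shaped like the stand, the wooden one is meant.

How it is judged:
By the outcome, as a careful person would: the job done as asked, in the order asked, and still so for the second after the job is handed in, while the arm keeps its last pose, push and grip.
It also fails if it takes over 53 s, if anything falls off the work surface, if the arm or the gripper's body presses on something with over 40 N, if the wrist force passes 120 N, or if a joint passes its speed limit or range.

ROBOT

A 6-joint arm with a two-finger parallel gripper is mounted at the origin on the work surface. World frame = base frame: x ahead of the robot, y to its left, z up, the work surface at z = 0. Lengths are in m, angles in rad, forces in N, time in s.
With the tool pointing down it reaches from about 0.3 to 0.875 m from the base axis. Payload 6.4 kg.
Tool frame: the origin (TCP) lies at the very end of the fingers, on their centre line; the grasp point (between the pads) lies 19 mm behind it; x points along the fingers, y is the direction in which the jaws open and shut, and the axes are right-handed (so a half turn about x gives the same grasp; the last joint's range is limited). The gripper opens to 85 mm and grips with 20 to 120 N. Pads are 22 mm wide; open, the fingers measure 114 mm over their backs; the gripper's body (76 mm by 85 mm) begins 54 mm behind the grasp point. The pads swing forward as they close: fully open they stand 13 mm farther back than shut.
Start: joints at [-1.313, 0.181, 1.607, -0, 1.354, -0.206], TCP at [0.257, -0.514, 0.231] pointing down, gripper open.
Joint ranges: [-2.99, 2.99], [-0.89, 2.07], [0.3, 2.58], [-1.14, 4.28], [0, 2.63], [-3.12, 3.12]. Speed limits (rad/s): [2.57, 2.57, 3.01, 3.14, 3.14, 3.14].

INTERFACE

Orientations are given as a unit quaternion [w, x, y, z].
In Python, from plant import move_pose, move_linear, move_joints, command_gripper, wait, ik, camera, Unreachable, hand_in, current_time_s, current_joints, current_qvel, current_joint_efforts, current_tool_pos, current_eef_rot, current_wrist_force, current_torque, current_grip_width gives the robot as it stands. Calls block until the motion is done:
- move_pose(position, orientation): joint-space move of the TCP to a pose.
- move_linear(position, rot=None, rate=0.15): straight line of the TCP; rot=None keeps the orientation; rate is the mean speed in m/s.
- move_joints(angles): joint-space move.
- command_gripper(opening, force=None): finger opening in m; force is the grip in N (None keeps the last); returns when the fingers have stopped.
- wait(seconds).
- ik(position, orientation): joint angles nearest the present ones, or None.
- camera(name): name is "scene" or "top"; returns a dict with "img" (400x640x3 uint8, blue, green, red), "z_map" (400x640 float32, m along the optical axis (not along the pixel's ray), 0 where there is no reading), "intrinsics" (3x3 intrinsics, pixels), "R" (3x3) and "t" (3): a world point X has camera coordinates R X + t. Camera axes: x right, y down, z forward; pixel columns grow to the right and rows downward; lengths in m; the calibration is good to about 2 mm. A picture is of the moment at which its call begins.
A pose or a line that the arm cannot do raises Unreachable and nothing moves.
- hand_in(): hands the job in, once; it reports no verdict.
Readings, each from a call of its own:
- current_time_s(): time.
- current_joints(): joint angles.
- current_qvel(): joint speeds.
- current_joint_efforts(): joint torques, N m.
- current_tool_pos(): TCP position.
- current_eef_rot(): TCP orientation.
- current_wrist_force(): force on the tool from outside, world axes, zero at the start.
- current_torque(): the same for the moment, N m.
- current_grip_width(): finger opening in m.
Only numpy, scipy, OpenCV 4.12 (cv2) and the standard library are available. Lean on these libraries where they do the work, as an engineer would, in place of code of your own. Each camera call takes 0.05 s, during which the arm holds its last target.

## Working session

There is one attempt and no reset: what is moved stays moved. The work goes in short steps, each a Python script; the robot and the scene stay as the last script left them, time stands still between calls to the robot, and variables do not carry over. Pictures are saved under pics/ and viewed, and the job is handed in when it is done.

```bash
mkdir -p pics; ls
python3 - <<'E'
from plant import *
import cv2,numpy as np,pickle
for n in("scene","top"):
    c=camera(n); pickle.dump(c,open(n+"0.pkl","wb")); cv2.imwrite(f"pics/{n}0.png",c["img"])
    print(n,c["intrinsics"],c["R"],c["t"])
print(current_time_s(),current_tool_pos(),current_eef_rot(),current_wrist_force())
E
```

```text
pics
scene [[374.61941932   0.         320.59807947]
 [  0.         374.61941932 193.39483472]
 [  0.           0.           1.        ]] [[-0.906027    0.42302725  0.0127675 ]
 [ 0.35912121  0.78441729 -0.5056891 ]
 [-0.22393532 -0.45358291 -0.86262131]] [ 0.45791093 -0.06196322  1.47067348]
top [[457.52630793   0.         324.16964546]
 [  0.         457.52630793 213.85415546]
 [  0.           0.           1.        ]] [[ 0.00590774 -0.99998073 -0.0019096 ]
 [-0.99188716 -0.00561741 -0.1269973 ]
 [ 0.12698413  0.00264437 -0.99190122]] [-0.05999134  0.5007348   1.38460598]
0.1 [ 0.25712379 -0.51376233  0.230491  ] [-0.16196042 -0.68816702 -0.16306739  0.68818893] [-0.45019017 -0.53200476 -0.19637559]
```

View pics/scene0.png

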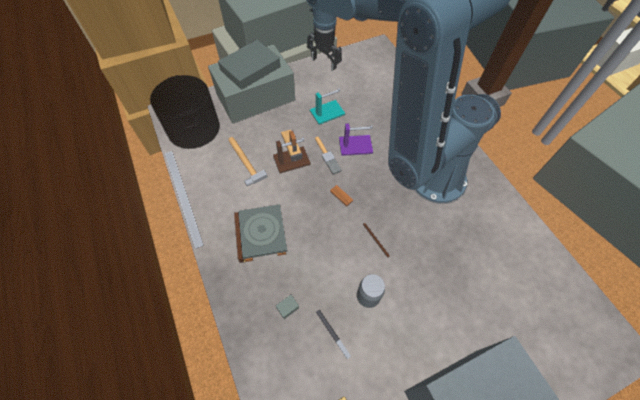

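View pics/top0.png

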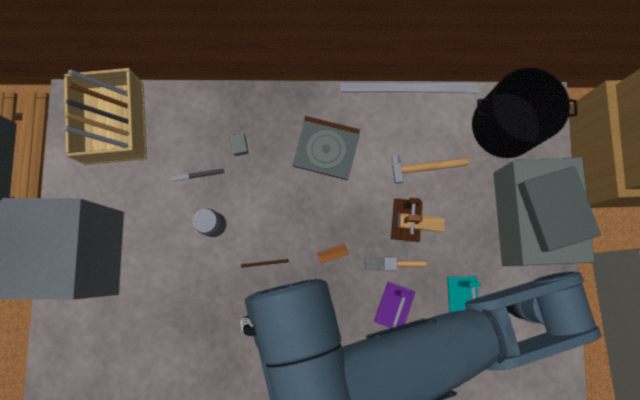

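Candidates shaped like the stand, in the top view: purple (395,306), teal (463,292) and dark brown (408,219). Only the brown one looks like wood, and the pale wedge hangs on it. I'll check that in an enlarged crop.

```bash
cat > h.py <<'E'
import cv2,numpy as np,pickle
from plant import *
def cloud(c):
    K,R,t=c["intrinsics"],c["R"],c["t"];z=c["z_map"].astype(float)
    v,u=np.mgrid[0:400,0:640]
    P=np.stack([(u-K[0,2])/K[0,0]*z,(v-K[1,2])/K[1,1]*z,z],-1)
    W=(P-t)@R   # R^T (P - t)
    W[z==0]=np.nan
    return W
def proj(c,X):
    p=(np.atleast_2d(X)@c["R"].T+c["t"])@c["intrinsics"].T
    return p[:,:2]/p[:,2:]
E
python3 - <<'E'
from h import *
t=pickle.load(open("top0.pkl","rb"));s=pickle.load(open("scene0.pkl","rb"))
a=cv2.resize(t["img"][175:265,370:470],(800,720),interpolation=cv2.INTER_CUBIC)[:600]
cv2.imwrite("pics/ct.png",cv2.resize(t["img"][185:255,375:465],(771,600),interpolation=cv2.INTER_CUBIC))
cv2.imwrite("pics/cs.png",cv2.resize(s["img"][115:185,255:345],(771,600),interpolation=cv2.INTER_CUBIC))
cv2.imwrite("pics/cp.png",cv2.resize(t["img"][110:190,280:380],(750,600),interpolation=cv2.INTER_CUBIC))
W=cloud(t)
np.set_printoptions(precision=3,suppress=True,linewidth=180)
for (u,v) in [(408,219),(325,148),(395,306),(333,253),(397,168),(380,265),(300,250)]: print(u,v,W[v,u])
print("stand heights mm"); print((W[196:244:2,386:448:2,2]*1000).round().astype(int))
E
```

```text
408 219 [ 0.472 -0.295  0.151]
325 148 [ 0.706 -0.059  0.047]
395 306 [ 0.22  -0.276  0.01 ]
333 253 [ 0.381 -0.085  0.015]
397 168 [ 0.648 -0.285  0.03 ]
380 265 [ 0.345 -0.23   0.019]
300 250 [0.39  0.018 0.   ]
stand heights mm
[[                   1                    2                    2                   -3                   -3                    4                   -2                   -1
                    -1                    0                    4                   -3                    4                    1                    5                    5
                     1                    3                   -5                   -3                    1                   -2                    2                   -3
                     3                   -1                   -4                    6                   -4                    3                    2]
 [                   5                   -4                    5                   -4                    4                   14                   16                    9
                    -1                 
[... 14332 characters left out ...]
3                    2                   -4                   -2                   -1                    4                    0                    0
                    -2                    3                    2                    0                    4                    0                   -1                   -8
                    -3                    0                   -3                   -2                    2                    0                   -1                   -3
                    -4                    1                   -4                    1                    1                    9                    5]]<stdin>:10: RuntimeWarning: invalid value encountered in cast
```

View pics/ct.png

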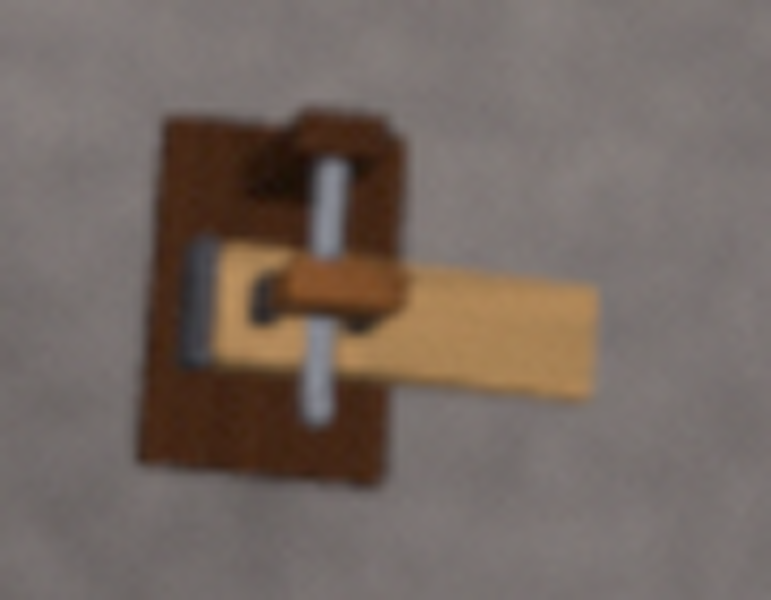

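View pics/cs.png

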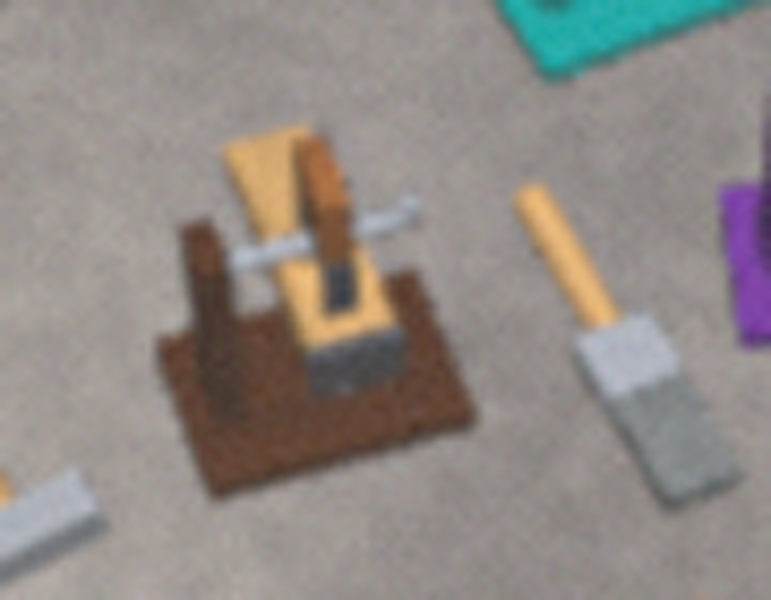

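View pics/cp.png

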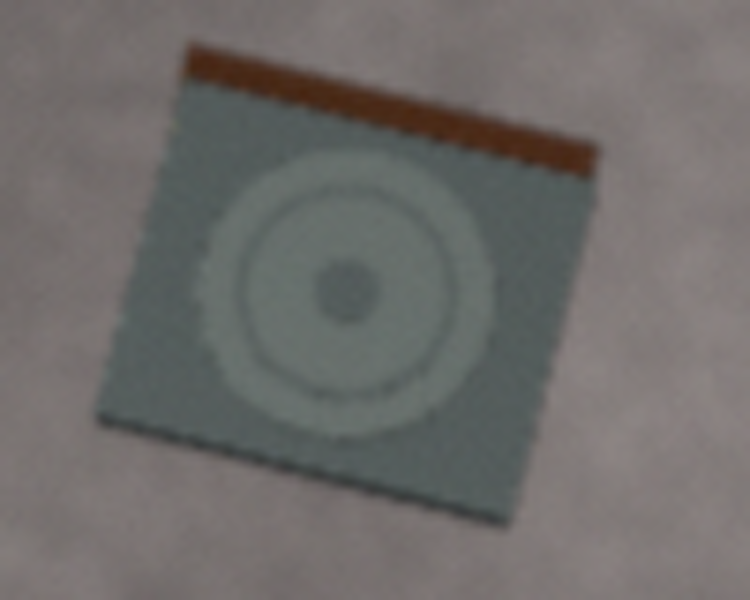

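Confirmed: the brown wooden stand at (408,219) carries the pale wedge, and its peg points down in the image towards the robot. Its cap is at (385,219) and its thin end at about (444,225). Next I'll fit the poses to the depth from both cameras by ray-casting the given models.

```bash
cat > fit.py <<'E'
from h import *
from scipy.optimize import minimize
# convex parts as half-spaces A x<=b in body frame (m)
def box(x0,x1,y0,y1,z0,z1):
    A=np.array([[1,0,0],[-1,0,0],[0,1,0],[0,-1,0],[0,0,1],[0,0,-1.]]);b=np.array([x1,-x0,y1,-y0,z1,-z0])/1e3
    return A,b
def wedge():
    A,b=box(-31,105,-20,20,0,30); n=np.array([18,0,85.]);n/=np.linalg.norm(n)
    A=np.vstack([A,n]);b=np.append(b,n@np.array([.020,0,.030]))
    return [(A,b),box(-40,-31,-22,22,0,30),box(-20,20,-8,8,66,108),box(-20,-13,-8,8,30,66),box(13,20,-8,8,30,66)]
def stand():
    return [box(-50,80,-45,45,0,14),box(50,66,-15,15,14,128),box(-40,50,-4.5,4.5,106.5,115.5),box(-40,-30,-4.5,4.5,106,123)]
def slab():
    P=[box(-75,75,-90,90,0,20)]
    a=np.arange(16)*2*np.pi/16
    A=np.c_[np.cos(a),np.sin(a),0*a];A=np.vstack([A,[0,0,1],[0,0,-1]]);b=np.r_[np.full(16,.062),.026,-.02]
    return P+[(A,b)]
def bed():
    return [box(-70,-40,58,88,0,20),box(-70,-40,-88,-58,0,20),box(45,75,-90,90,0,20),box(76,88,-90,90,0,36)]
def Rz(a): c,s=np.cos(a),np.sin(a); return np.array([[c,-s,0],[s,c,0],[0,0,1.]])
def render(c,objs,u,v):
    """objs: list of (parts,R,t)"""
    K,R,t=c["intrinsics"],c["R"],c["t"]
    d=np.stack([(u-K[0,2])/K[0,0],(v-K[1,2])/K[1,1],np.ones(u.shape)],-1)@R
    o=-R.T@t
    D=-o[2]/d[...,2]   # bench; param == z depth
    for parts,Ro,to in objs:
        dl=d@Ro; ol=Ro.T@(o-to)
        for A,b in parts:
            num=b-A@ol; den=dl@A.T
            with np.errstate(all="ignore"): q=num/den
            tin=np.where(den<0,q,-np.inf).max(-1); tout=np.where(den>0,q,np.inf).min(-1)
            D=np.where((tin<tout)&(tin>0)&(tin<D),tin,D)
    return D
def fit(cams,mk,p0,steps,clip=.02,fz=None):
    def cost(p):
        J=0
        for c,u,v,z in cams:
            r=np.abs(render(c,mk(p),u,v)-z); J+=np.minimum(r,clip).mean()*1e3
        return J
    sim=np.vstack([p0]+[np.array(p0)+np.eye(len(p0))[i]*steps[i] for i in range(len(p0))])
    best=minimize(cost,p0,method="Nelder-Mead",options=dict(initial_simplex=sim,xatol=1e-5,fatol=1e-5,maxiter=600))
    return best.x,best.fun
def roi(c,X,r,sub=2):
    X=np.array(X);q=proj(c,[X+[a,b,h] for a in(-r,r) for b in(-r,r) for h in (0,.15)])
    u0,v0=np.floor(q.min(0));u1,v1=np.ceil(q.max(0))
    v,u=np.mgrid[max(v0,0):min(v1,399):1/sub*sub,max(u0,0):min(u1,639):1]
    z=c["z_map"][v.astype(int),u.astype(int)]; m=z>0
    return c,u[m],v[m],z[m].astype(float)
E
cat > f1.py <<'E'
from fit import *
np.set_printoptions(precision=4,suppress=True)
t=pickle.load(open("top0.pkl","rb"));s=pickle.load(open("scene0.pkl","rb"))
ct=np.array([.475,-.295,0]); 
mk=lambda p:[(stand(),Rz(p[2]),np.array([p[0],p[1],0])),(wedge(),Rz(p[2]-np.pi/2),np.array([p[0],p[1],.05]))]
mk2=lambda p:[(stand(),Rz(p[2]),np.array([p[0],p[1],0])),(wedge(),Rz(p[5]),np.array([p[3],p[4],.05]))]
for nm,cs in(("top",[t]),("scene",[s]),("both",[t,s])):
    C=[roi(c,ct,.12) for c in cs]
    p,f=fit(C,mk,[.475,-.295,-.05],[.01,.01,.1]); print("stand",nm,p,f)
    if nm!="x":
        p2,f=fit(C,mk2,[*p,p[0],p[1],p[2]-np.pi/2],[.004,.004,.05]*2); print("  sep",p2,f)
ms=lambda p:[(slab(),Rz(p[2]),np.array([p[0],p[1],.02])),(bed(),Rz(p[2]),np.array([p[0],p[1],0]))]
for nm,cs in(("top",[t]),("scene",[s]),("both",[t,s])):
    C=[roi(c,[.705,-.06,0],.14) for c in cs]
    print("slab",nm,*fit(C,ms,[.705,-.06,-.2],[.01,.01,.1]))
E
python3 f1.py
```

```text
stand top [ 0.4769 -0.3152 -0.0889] 3.3573659677573344
  sep [ 0.4737 -0.3148 -0.0953  0.477  -0.3153 -1.6604] 3.1493887066656145
stand scene [ 0.4772 -0.3129 -0.0913] 4.984392030182924
  sep [ 0.4742 -0.3122 -0.0875  0.4772 -0.3131 -1.6583] 4.833601018322712
stand both [ 0.4769 -0.315  -0.0864] 8.440196575777172
  sep [ 0.4738 -0.3147 -0.0865  0.477  -0.3146 -1.6597] 8.094709145006803
slab top [ 0.7061 -0.0617 -0.2475] 2.693925178424765
slab scene [ 0.7072 -0.0596 -0.2415] 2.816403695650739
slab both [ 0.7062 -0.0609 -0.248 ] 5.612205028759485
```

Both cameras agree to about 2 mm:
- **Wedge/stand:** (0.477, -0.315), wedge yaw -1.66.
- **Slab/bed:** (0.7062, -0.061), yaw -0.248.

I'll check reachability for the whole plan, then grasp.

```bash
cat >> h.py <<'E'
from scipy.spatial.transform import Rotation as Ro_
WY=-1.66; BY=-0.248; W0=np.array([.477,-.315]); B0=np.array([.7062,-.0610])
bx=np.array([np.cos(BY),np.sin(BY)]); sx=np.array([np.cos(WY+np.pi/2),np.sin(WY+np.pi/2)])
ZT=.0745  # TCP height above wedge underside
def quat(yaw,sg):
    y=sg*np.array([-np.sin(yaw),np.cos(yaw),0]); x=np.array([0,0,-1.]); z=np.cross(x,y)
    q=Ro_.from_matrix(np.c_[x,y,z]).as_quat(); return np.array([q[3],*q[:3]])
E
python3 - <<'E'
from h import *
np.set_printoptions(precision=3,suppress=True)
print(current_joints())
for sg in(1,-1):
    for n,p,z,y in[("above",W0,.22,WY),("grasp",W0,.05+ZT,WY),("draw",W0-.075*sx,.065+ZT,WY),("up",W0-.075*sx,.17+ZT,WY),("stage",B0-.21*bx,.17+ZT,BY),("down",B0-.21*bx,ZT,BY),("in",B0-.12*bx,ZT,BY)]:
        print(sg,n,p,ik([*p,z],quat(y,sg)))
E
```

```text
[-1.313  0.181  1.608  0.     1.354 -0.206]
1 above [ 0.477 -0.315] [-0.791  0.183  1.627 -0.     1.331 -0.702]
1 grasp [ 0.477 -0.315] [-0.791  0.291  1.704 -0.     1.146 -0.702]
1 draw [ 0.402 -0.308] [-0.888  0.135  1.859 -0.     1.148 -0.799]
1 up [ 0.402 -0.308] [-0.888  0.015  1.76  -0.     1.366 -0.799]
1 stage [ 0.503 -0.009] [-0.255  0.005  1.77  -0.     1.366 -1.578]
1 down [ 0.503 -0.009] [-0.255  0.228  1.905 -0.     1.008 -1.578]
1 in [ 0.59  -0.032] [-0.254  0.398  1.678 -0.     1.066 -1.577]
-1 above [ 0.477 -0.315] [-0.791  0.183  1.627 -0.     1.331  2.44 ]
-1 grasp [ 0.477 -0.315] [-0.791  0.291  1.704 -0.     1.146  2.44 ]
-1 draw [ 0.402 -0.308] [-0.888  0.135  1.859 -0.     1.148  2.342]
-1 up [ 0.402 -0.308] [-0.888  0.015  1.76  -0.     1.366  2.342]
-1 stage [ 0.503 -0.009] [-0.255  0.005  1.77  -0.     1.366  1.563]
-1 down [ 0.503 -0.009] [-0.255  0.228  1.905 -0.     1.008  1.563]
-1 in [ 0.59  -0.032] [-0.254  0.398  1.678 -0.     1.066  1.565]
```

Run:
```python
from h import *
np.set_printoptions(precision=4,suppress=True)
move_pose([*W0,.20],quat(WY,1))
command_gripper(.040,100)
move_linear([*W0,.05+ZT],rate=.12)
print(current_time_s(),current_tool_pos(),current_grip_width(),current_wrist_force())
c=camera("scene"); pickle.dump(c,open("s1.pkl","wb"))
cv2.imwrite("pics/s1.png",cv2.resize(c["img"][95:185,235:355],(800,600),interpolation=cv2.INTER_CUBIC))
```

```text
2.5333 [ 0.4774 -0.3154  0.1252] 0.04018760834554947 [0.8171 0.0985 0.4589]
```

View pics/s1.png

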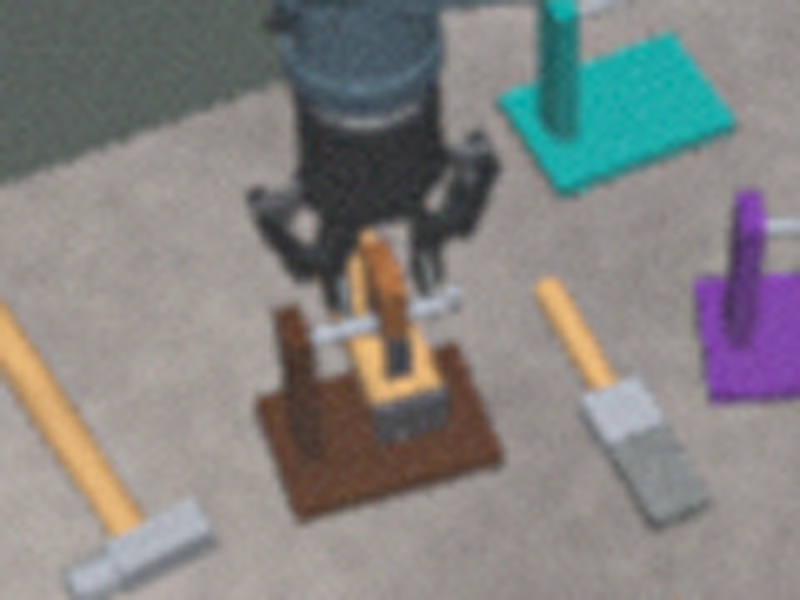

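The fingers straddle the grip, with tips at crop (338,305) and (428,290) on either side of the grip at (388,280) and above the peg. I'll close and lift.

Run:
```python
from h import *
np.set_printoptions(precision=4,suppress=True)
command_gripper(.0,100)
print(current_time_s(),current_tool_pos(),current_grip_width(),current_wrist_force())
p=current_tool_pos()
move_linear([p[0],p[1],p[2]+.015],rate=.05); wait(.1)
print(current_time_s(),current_tool_pos(),current_grip_width(),current_wrist_force(),current_torque())
for n in("scene","top"):
    c=camera(n); pickle.dump(c,open(n+"2.pkl","wb"))
    b=(slice(95,185),slice(235,355)) if n=="scene" else (slice(175,265),slice(360,480))
    cv2.imwrite(f"pics/{n}2.png",cv2.resize(c["img"][b],(800,600),interpolation=cv2.INTER_CUBIC))
```

```text
2.925 [ 0.4775 -0.3155  0.1256] 0.014480890096281628 [-1.1196  0.8851  5.8551]
3.5 [ 0.4773 -0.3153  0.1402] 0.014398149025732146 [-0.0317  0.8127 -2.1612] [-0.0391  0.0171 -0.0294]
```

View pics/scene2.png

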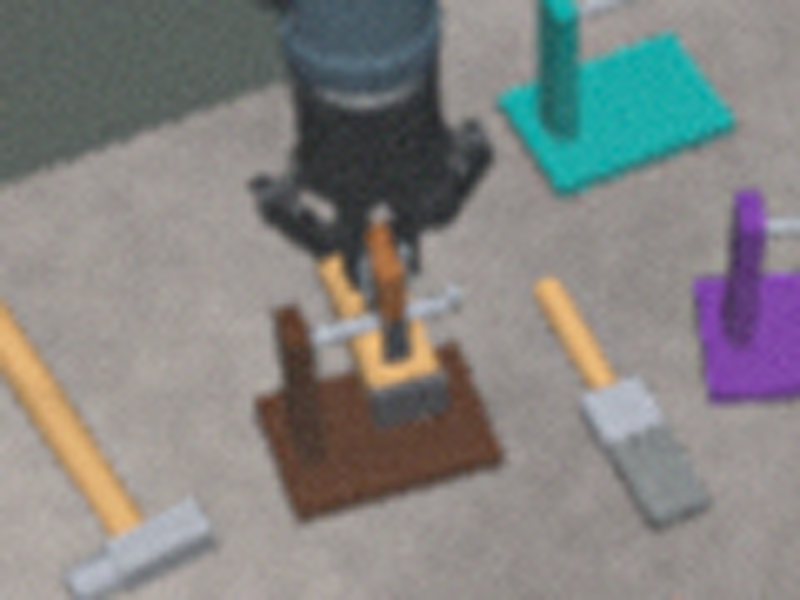

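The wedge has lifted clear with its grip at (388,260) in the crop, and its weight shows at the wrist. Now I'll draw it along the stand's -x, raise it, and check its pose in the hand.

```bash
cat > f2.py <<'E'
from fit import *
np.set_printoptions(precision=4,suppress=True)
E
python3 - <<'E'
from h import *
np.set_printoptions(precision=4,suppress=True)
p=current_tool_pos()
move_linear([*(p[:2]-.08*sx),p[2]],rate=.1)
print(current_wrist_force())
p=current_tool_pos()
move_linear([p[0],p[1],.17+ZT],rate=.2)
move_pose([*(B0-.215*bx),.15+ZT],quat(BY,1))
move_linear([*(B0-.215*bx),.03+ZT],rate=.2)
wait(.2)
print(current_time_s(),current_tool_pos(),current_grip_width(),current_wrist_force(),current_torque())
for n in("scene","top"):
    c=camera(n); pickle.dump(c,open(n+"3.pkl","wb"))
    cv2.imwrite(f"pics/{n}3.png",c["img"])
    b=(slice(165,285),slice(210,370)) if n=="scene" else (slice(100,265),slice(240,460))
    cv2.imwrite(f"pics/{n}3c.png",cv2.resize(c["img"][b],(800,600),interpolation=cv2.INTER_CUBIC))
E
```

```text
[-0.1429  1.1413 -2.2138]
7.3833 [ 0.499  -0.0086  0.106 ] 0.014713270435162273 [ 0.5239 -0.7151 -1.9119] [-0.001  -0.0189  0.0346]
```

View pics/scene3c.png

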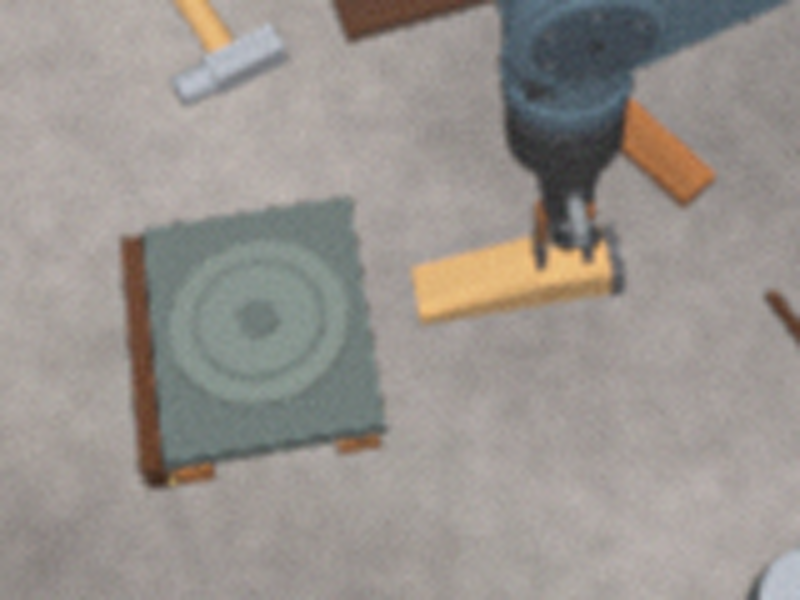

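View pics/top3c.png

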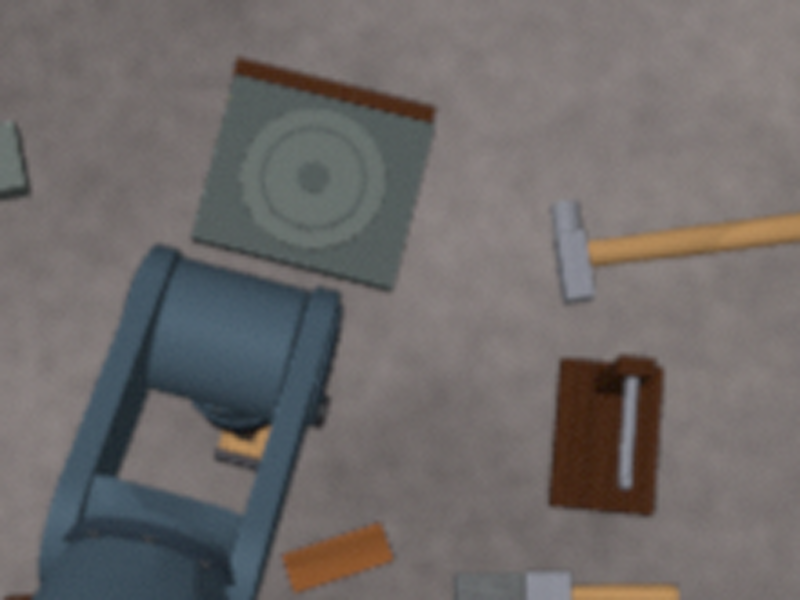

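The scene view shows the wedge with its thin end at (415,295) facing the panel's middle, the cap at (618,262), and the stand, brush and hammer undisturbed. I'll fit its pose in the hand from the scene depth.

```bash
cat > f2.py <<'E'
from fit import *
from scipy.spatial.transform import Rotation as S
np.set_printoptions(precision=4,suppress=True)
def wedgefit(c,p0,zmax,flat=False,slabp=None):
    W=cloud(c); cc=np.array([p0[0]+.03*np.cos(p0[3]),p0[1]+.03*np.sin(p0[3]),0])
    c_,u,v,z=roi(c,cc,.095)
    w=W[v.astype(int),u.astype(int)]
    img=c["img"][v.astype(int),u.astype(int)].astype(int)
    k=(w[:,2]<zmax)&(np.linalg.norm(w[:,:2]-cc[:2],axis=1)<.11)
    k&=~((w[:,2]>.03)&(img[:,2]<120)&(img[:,2]-img[:,0]<15)) if slabp is None else True
    C=[(c,u[k],v[k],z[k])]
    bg=[] if slabp is None else slabp
    R=lambda p:S.from_euler("ZYX",[p[3],p[4] if len(p)>4 else 0,0]).as_matrix()
    body=wedge()[:2]
    mk=lambda p:[(body,R(p),np.array(p[:3]))]+bg
    p0=list(p0)+([] if flat else [0.]); st=[.006,.006,.006,.06]+([] if flat else [.05])
    return fit(C,mk,p0,st)
E
python3 - <<'E'
from f2 import *
c=pickle.load(open("scene3.pkl","rb"))
print(B0-.215*bx,BY)
for flat in(0,1): print(wedgefit(c,[.499,-.0086,.0315,BY],.066,flat))
E
```

```text
[ 0.4978 -0.0082] -0.248
(array([ 0.4968, -0.0086,  0.0308, -0.2444,  0.0019]), np.float64(2.3134527413758676))
(array([ 0.4967, -0.0086,  0.0306, -0.2457]), np.float64(2.3199827099536536))
```

The wedge is level and centred, with y offset under 1 mm and yaw within 0.005. I'll lower it to contact.

```bash
python3 - <<'E'
from h import *
np.set_printoptions(precision=4,suppress=True)
p=current_tool_pos(); f0=current_wrist_force()
move_linear([*(B0-.215*bx),.006+ZT],rate=.08)
z=.006+ZT
while z>ZT-.004:
    z-=.001; move_linear([*(B0-.215*bx),z],rate=.02); f=current_wrist_force()
    print(round(z,4),current_tool_pos()[2],f,current_torque())
    if f[2]-f0[2]>6: break
print(current_time_s(),current_tool_pos(),current_grip_width())
c=camera("scene"); pickle.dump(c,open("s4.pkl","wb"))
E
python3 - <<'E'
from f2 import *
c=pickle.load(open("s4.pkl","rb"))
print(wedgefit(c,[.497,-.0086,.0,BY],.036,0))
E
```

```text
0.0795 0.07983134301739987 [-0.0301 -0.2562 -1.7457] [-0.0323 -0.018   0.0579]
0.0785 0.07857010869688408 [ 1.579  -0.1565 -3.068 ] [0.0314 0.0065 0.016 ]
0.0775 0.07740598306295218 [-0.3515  0.0226 -2.4548] [ 0.0292  0.0043 -0.0092]
0.0765 0.07640800602046027 [ 0.0752  0.2097 -2.5954] [ 0.0116 -0.0436  0.0421]
0.0755 0.07587600627757451 [-2.4199  0.2876  2.5277] [0.0101 0.2615 0.0287]
0.0745 0.07584108132566653 [-6.6283 -0.1249 13.6054] [0.1487 0.9765 0.0519]
9.4333 [ 0.498  -0.0084  0.0758] 0.014654683539261283
(array([ 0.4958, -0.0081,  0.0002, -0.2507, -0.0016]), np.float64(2.2145852477504957))
```

The wedge is flat on the bench. I'll ease off the press and slide it in, checking forces as it goes.

Run:
```python
from h import *
np.set_printoptions(precision=3,suppress=True)
T=lambda s,z=.0754:[*(B0+s*bx),z]
move_linear(T(-.215),rate=.02); print(current_wrist_force())
move_linear(T(-.152),rate=.05); wait(.1)
print(current_time_s(),current_tool_pos(),current_wrist_force(),current_torque())
c=camera("scene"); pickle.dump(c,open("s5.pkl","wb")); cv2.imwrite("pics/s5.png",cv2.resize(c["img"][185:285,220:353],(798,600),interpolation=cv2.INTER_CUBIC))
for s in np.arange(-.150,-.1359,.002):
    move_linear(T(s),rate=.02); wait(.05)
    f=current_wrist_force();print(round(s,4),current_tool_pos(),"fx",f[:2]@bx,"lat",-f[0]*bx[1]+f[1]*bx[0],"fz",f[2],current_torque())
    if np.linalg.norm(f)>45: break
c=camera("scene"); pickle.dump(c,open("s6.pkl","wb")); cv2.imwrite("pics/s6.png",cv2.resize(c["img"][185:285,220:353],(798,600),interpolation=cv2.INTER_CUBIC))
print(current_time_s())
```

```text
[-2.239  0.505  6.097]
11.2417 [ 0.559 -0.024  0.076] [-3.12   0.722  5.884] [ 0.196  0.383 -0.005]
-0.15 [ 0.561 -0.024  0.076] fx -2.4250049382485734 lat 0.06866478583252689 fz 6.20616145953068 [0.167 0.284 0.07 ]
-0.148 [ 0.563 -0.025  0.076] fx -3.1633749607174733 lat -0.29073335424201363 fz 6.318440147286473 [0.184 0.299 0.092]
-0.146 [ 0.565 -0.025  0.076] fx -2.8367517516847087 lat -0.7124356484384817 fz 6.6247668782736415 [ 0.1    0.372 -0.026]
-0.144 [ 0.567 -0.026  0.076] fx -2.5864954751248463 lat 0.1426181255805905 fz 5.850456823212416 [0.212 0.319 0.038]
-0.142 [ 0.569 -0.026  0.076] fx -2.199099731861935 lat -0.8425378420450691 fz 6.204295107446607 [0.211 0.283 0.061]
-0.14 [ 0.57  -0.026  0.076] fx -6.401715442387359 lat -1.3620512432077079 fz 8.59699892823036 [ 0.293  0.672 -0.003]
-0.138 [ 0.571 -0.027  0.076] fx -10.875157815149763 lat -1.8704812841083003 fz 12.484253391444689 [0.389 1.359 0.001]
-0.136 [ 0.572 -0.027  0.076] fx -16.406742040741136 lat -0.5723269673855671 fz 16.459654591833644 [ 0.459  1.822 -0.012]
13.7417
```

View pics/s6.png

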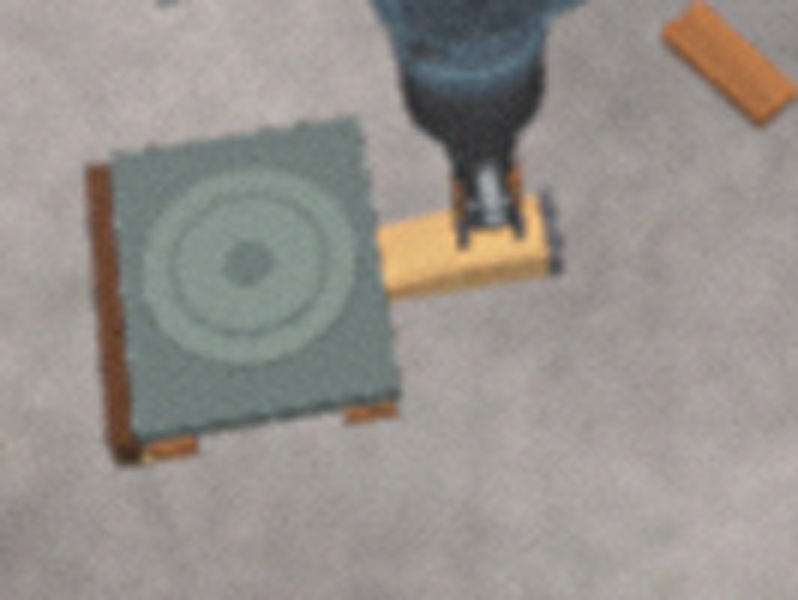

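The nose is under the middle of the panel edge, at crop (385,265), and contact started at s≈-0.141. The arm yields a little under load, so I'll track the actual advance, trim the down-press, and continue in small steps.

```bash
cat > push.py <<'E'
from h import *
import sys
np.set_printoptions(precision=4,suppress=True)
def push(s,z,send,amax,fmax=45):
    """step command s until send or actual s reaches amax"""
    while s<send-1e-9:
        s+=.001
        f=current_wrist_force()
        if f[2]>11: z+=.0002
        elif f[2]<5: z-=.0002
        move_linear([*(B0+s*bx),z],rate=.02); wait(.04)
        f=current_wrist_force();p=current_tool_pos();a=(p[:2]-B0)@bx
        q=current_eef_rot()
        R=Ro_.from_quat([q[1],q[2],q[3],q[0]]).as_matrix()
        pit=np.degrees(R[:2,0]@bx)
        print(f"s {s:.4f} act {a:.4f} z {z:.4f}/{p[2]:.4f} fx {f[:2]@bx:.1f} lat {-f[0]*bx[1]+f[1]*bx[0]:.1f} fz {f[2]:.1f} pitch {pit:.2f} t {current_time_s():.1f}")
        if a>=amax or np.linalg.norm(f)>fmax: break
    return s,z
E
python3 - <<'E'
from push import *
p=current_tool_pos();print((p[:2]-B0)@bx)
s,z=push(-.136,.0754,-.130,-.131)
c=camera("scene"); pickle.dump(c,open("s7.pkl","wb"));t=camera("top"); pickle.dump(t,open("t7.pkl","wb"))
E
cat > slabfit.py <<'E'
from f2 import *
def slabfit(c,sh=True,by=None):
    # slab pose (x,y,yaw) + tilt h (front edge rise) about rear lower edge on bar
    W=cloud(c); b=[.707,-.06]
    c_,u,v,z=roi(c,[*b,0],.13)
    w=W[v.astype(int),u.astype(int)]
    d=(w[:,:2]-B0); lx=d@bx; ly=d@np.array([-bx[1],bx[0]])
    k=(np.abs(lx+0.01)<.085)&(np.abs(ly)<.11)&~((lx<-.07)&(np.abs(ly)<.035))
    def mk(p):
        R=Rz(p[2])@S.from_euler("y",p[3]/.15).as_matrix()
        rear=np.array([p[0],p[1],.02])+Rz(p[2])@[.075,0,0]
        return [(slab(),R,rear-R@[.075,0,0]),(bed(),Rz(BY if by is None else by),np.array([*B0,0]))]
    return fit([(c,u[k],v[k],z[k])],mk,[.7065,-.0605,BY,0.001],[.003,.003,.02,.004])
def planetilt(c):
    W=cloud(c).reshape(-1,3); d=W[:,:2]-B0; lx=d@bx; ly=d@np.array([-bx[1],bx[0]])
    r=np.hypot(lx,ly); 
    k=(np.abs(lx)<.068)&(np.abs(ly)<.083)&(r>.066)&(W[:,2]>.03)&(W[:,2]<.055)
    A=np.c_[lx[k],ly[k],np.ones(k.sum())]; z=W[k,2]
    for _ in range(4):
        x=np.linalg.lstsq(A,z,rcond=None)[0]; g=np.abs(z-A@x)<.008; A,z=A[g],z[g]
    return dict(front_mm=1e3*(x@[-.075,0,1]),rear_mm=1e3*(x@[.075,0,1]),FL=1e3*(x@[-.075,.09,1]),FR=1e3*(x@[-.075,-.09,1]),n=len(z))
E
python3 - <<'E'
from slabfit import *
for f in("scene0","scene3","s5","s6","s7","top0","top3","t7"):
    c=pickle.load(open(f+".pkl","rb")); print(f,{k:round(v,2) for k,v in planetilt(c).items()},slabfit(c)[0])
E
```

```text
-0.1384034044478192
s -0.1350 act -0.1378 z 0.0756/0.0760 fx -14.9 lat -1.6 fz 16.7 pitch -0.36 t 14.0
s -0.1340 act -0.1369 z 0.0758/0.0760 fx -15.8 lat -0.6 fz 16.5 pitch -0.37 t 14.3
s -0.1330 act -0.1359 z 0.0760/0.0760 fx -15.4 lat -0.4 fz 14.7 pitch -0.37 t 14.6
s -0.1320 act -0.1349 z 0.0762/0.0761 fx -14.4 lat -0.2 fz 13.0 pitch -0.38 t 14.9
s -0.1310 act -0.1340 z 0.0764/0.0761 fx -14.3 lat 0.1 fz 11.8 pitch -0.38 t 15.2
s -0.1300 act -0.1330 z 0.0766/0.0761 fx -12.2 lat -0.5 fz 11.2 pitch -0.39 t 15.5
scene0 {'front_mm': np.float64(40.44), 'rear_mm': np.float64(40.3), 'FL': np.float64(40.45), 'FR': np.float64(40.42), 'n': 678} [ 0.7056 -0.0592 -0.2467  0.001 ]
scene3 {'front_mm': np.float64(39.83), 'rear_mm': np.float64(40.5), 'FL': np.float64(39.99), 'FR': np.float64(39.68), 'n': 666} [ 0.7056 -0.0591 -0.2457  0.001 ]
s5 {'front_mm': np.float64(40.51), 'rear_mm': np.float64(40.33), 'FL': np.float64(40.28), 'FR': np.float64(40.73), 'n': 668} [ 0.7056 -0.0592 -0.246   0.0012]
s6 {'front_mm': np.float64(40.61), 'rear_mm': np.float64(40.25), 'FL': np.float64(40.49), 'FR': np.float64(40.73), 'n': 682} [ 0.7065 -0.0594 -0.2482  0.0013]
s7 {'front_mm': np.float64(41.66), 'rear_mm': np.float64(40.67), 'FL': np.float64(41.88), 'FR': np.float64(41.43), 'n': 664} [ 0.7064 -0.0592 -0.2469  0.0023]
top0 {'front_mm': np.float64(40.31), 'rear_mm': np.float64(40.2), 'FL': np.float64(40.08), 'FR': np.float64(40.54), 'n': 875} [ 0.7057 -0.0617 -0.2504  0.0008]
top3 {'front_mm': np.float64(40.5), 'rear_mm': np.float64(39.92), 'FL': np.float64(40.2), 'FR': np.float64(40.8), 'n': 865} [ 0.7057 -0.0618 -0.2488  0.0011]
t7 {'front_mm': np.float64(41.67), 'rear_mm': np.float64(40.21), 'FL': np.float64(41.76), 'FR': np.float64(41.58), 'n': 562} [ 0.7064 -0.0617 -0.2479  0.0026]
```

Both cameras show the front edge up about 1.2 mm and level, with the panel now seated against the stop. Lift began at actual s≈-0.138. I'll continue to about -0.1225, for roughly 3.3 mm.

```bash
python3 - <<'E'
from push import *
s,z=push(-.130,.0766,-.1190,-.1229)
wait(.3)
print(s,z,current_tool_pos(),(current_tool_pos()[:2]-B0)@bx,current_grip_width(),current_wrist_force())
import pickle
for i in range(4):
    for n in "scene","top":
        c=camera(n); pickle.dump(c,open(f"{n}8{i}.pkl","wb"))
    if i==0:
        pass
c=pickle.load(open("scene80.pkl","rb"));cv2.imwrite("pics/s8.png",cv2.resize(c["img"][185:285,220:353],(798,600),interpolation=cv2.INTER_CUBIC))
cv2.imwrite("pics/s8full.png",c["img"]);cv2.imwrite("pics/t8full.png",pickle.load(open("top80.pkl","rb"))["img"])
E
python3 - <<'E'
from slabfit import *
for n in("scene","top"):
    L=[];M=[]
    for i in range(4):
        c=pickle.load(open(f"{n}8{i}.pkl","rb")); d=planetilt(c); L.append([d[k] for k in("front_mm","rear_mm","FL","FR")]); M.append(slabfit(c)[0])
    print(n,np.mean(L,0),np.mean(M,0))
c=pickle.load(open("scene80.pkl","rb"))
W=cloud(c)
p=slabfit(c)[0]
R=Rz(p[2])@S.from_euler("y",p[3]/.15).as_matrix(); rear=np.array([p[0],p[1],.02])+Rz(p[2])@[.075,0,0]
print(wedgefit(c,[*(B0-.125*bx),0.,BY],.06,0,[(slab(),R,rear-R@[.075,0,0]),(bed(),Rz(BY),np.array([*B0,0]))]))
E
```

```text
s -0.1290 act -0.1320 z 0.0766/0.0761 fx -13.0 lat -0.0 fz 12.1 pitch -0.39 t 15.9
s -0.1280 act -0.1310 z 0.0768/0.0762 fx -13.6 lat 0.9 fz 9.9 pitch -0.39 t 16.2
s -0.1270 act -0.1301 z 0.0768/0.0762 fx -13.5 lat -0.5 fz 9.7 pitch -0.40 t 16.5
s -0.1260 act -0.1291 z 0.0768/0.0762 fx -12.5 lat -0.8 fz 10.2 pitch -0.39 t 16.8
s -0.1250 act -0.1281 z 0.0768/0.0762 fx -13.4 lat -0.6 fz 10.1 pitch -0.39 t 17.1
s -0.1240 act -0.1271 z 0.0768/0.0762 fx -12.7 lat 0.6 fz 9.1 pitch -0.39 t 17.3
s -0.1230 act -0.1260 z 0.0768/0.0761 fx -11.9 lat 0.5 fz 8.7 pitch -0.39 t 17.6
s -0.1220 act -0.1250 z 0.0768/0.0762 fx -12.7 lat -0.5 fz 8.8 pitch -0.39 t 17.9
s -0.1210 act -0.1241 z 0.0768/0.0761 fx -12.9 lat 0.1 fz 9.5 pitch -0.39 t 18.2
s -0.1200 act -0.1230 z 0.0768/0.0762 fx -12.9 lat -0.5 fz 10.0 pitch -0.39 t 18.5
s -0.1190 act -0.1220 z 0.0768/0.0762 fx -12.6 lat -0.3 fz 8.5 pitch -0.38 t 18.8
-0.119 0.07680000000000001 [ 0.588  -0.0307  0.0761] -0.12203044803759658 0.014427813494555953 [-12.4078   2.2977   9.6491]
scene [43.9321 40.4451 43.9354 43.9287] [ 0.7063 -0.0592 -0.2479  0.0048]
top [44.1737 40.2701 43.9814 44.3661] [ 0.7062 -0.0617 -0.2468  0.0045]
(array([ 0.5855, -0.0302,  0.0006, -0.2465,  0.0024]), np.float64(2.4035431935103566))
```

View pics/s8.png

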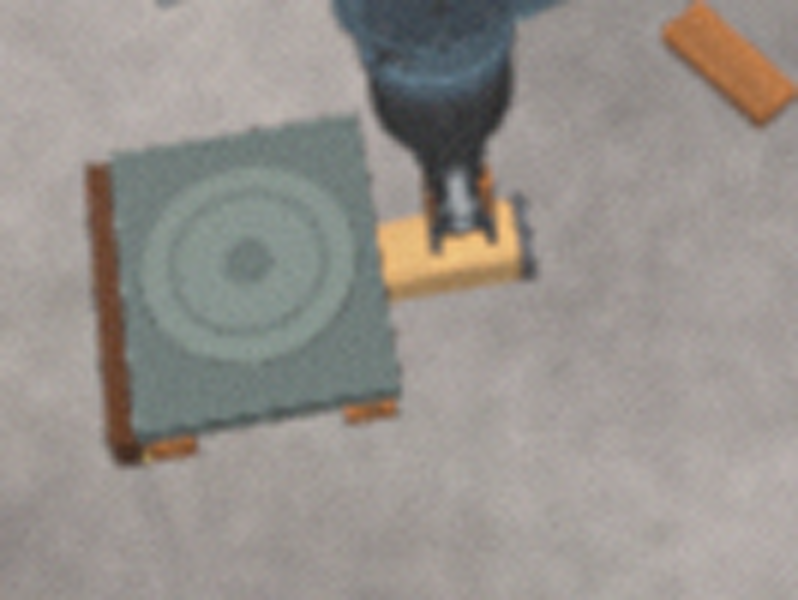

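View pics/t8full.png

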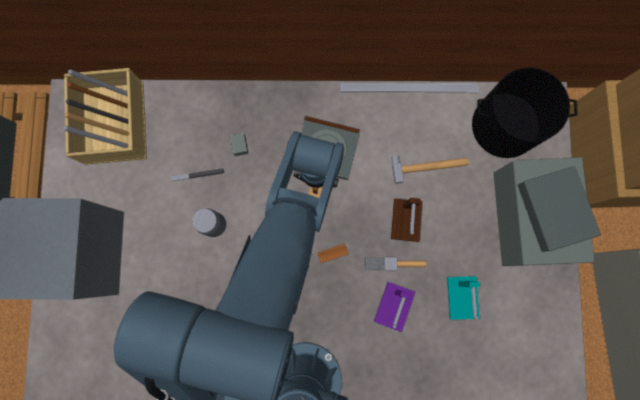

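Both cameras agree: the front edge is about 3.5 mm up and level across (left 43.9, right about 44.1 mm, against 40.4 at the start). The rear is down against the stop, the bystanders haven't moved, and the push is steady. Handing in while holding the wedge.

```bash
python3 -c "
from plant import *
print(current_time_s(),current_tool_pos(),current_wrist_force()); hand_in()"
```

```text
19.5 [ 0.58802831 -0.03069138  0.07614811] [-12.735172     3.06200279   9.52895531]
the job is handed in; nothing more can be done
```

I handed the job in at 19.5 s with the gripper still holding the wedge under the panel. The front edge is up about 3.5 mm, inside the 2 to 5 mm asked for.

I took the wedge off the wooden stand (raised 15 mm, drawn out 80 mm) and set it flat in front of the panel. I then slid it in under the middle of the front edge.

**Last checks:**
- **Lift:** the scene and top cameras gave 3.5 and 3.9 mm from a plane fit to the panel's top. The wedge's advance gives about 3.4 mm. The left and right corners agree within 0.4 mm, so the edge is off both blocks.
- **Panel position:** it slid back about 1 mm onto its rear stop as the wedge came in. Its yaw is unchanged within the fit's accuracy.
- **Wedge:** flat on the bench, with tilt under 0.2° in the fit. It was centred to about 1 mm before the push.
- **Forces and surroundings:** the wrist force held steady at about 16 N. The other objects look unmoved in the last pictures.

**Minor disagreements:** the two cameras differ by about 2 mm in sideways position, which matches their stated calibration. The arm also lagged its commands by about 3 mm under load, so I judged the advance by its actual position.

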